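Take the depth of a bore with a depth gauge

TASK

Measure how deep the bore in the chucked blank is: take the depth gauge from the rack, lower its rod into the bore and press gently until the rod has bottomed out with the stop bar lying flat on the blank's rim, and hold it there for a full second. Then lift it straight out and hang it back in its rack hole, upright and resting on its stop bar, with the setting kept just as measured; do not dig the rod into the wood and leave everything else where it is.

Things in the scene. Friction and masses are not known exactly. Their poses are not given: they have to be found in the camera images.
- handle (a point): Middle of the depth gauge's handle, to be grasped from above: an upright turned wooden cylinder, 24 mm in diameter, 40 mm high, on top of the gauge's rod. z points up along the rod; the rod's tip lies 120 mm below this point. The whole gauge weighs about 0.14 kg.
- depth_rod: The gauge's steel rod, 10 mm in diameter, 100 mm from its rounded tip (this point; z up the rod) to the handle's underside. It slides lengthwise through the stop bar, stiffly: about 5 N moves it, and it stays where it is left. At the start the tip is set only 6 to 16 mm below the bar's underside, so in a bore the bar meets the rim first and the rod is then pushed on down through it.
- stop_bar: The gauge's stop: a dark wooden bar 90 mm long (its y), 22 mm wide (its x), 18 mm high, with a brass boss 4 mm high on top; the rod passes through its middle and the bar turns with it. This point is the centre of its underside, z up. At the start it rests on the rack, the rod hanging in its hole.
- bore_mouth (a point): Centre of the bore's mouth in the flat top face (rim) of the blank: an upright light wooden cylinder, 60 mm in diameter, held in a steel scroll chuck (100 mm in diameter) standing fixed on the bench. The rim is 145 mm above the bench. The bore runs straight down, is 14 mm in diameter and blind; its depth, 35 to 60 mm, is not known beforehand. z up.
- rack_hole (a point): Centre of the gauge's hole in the top face of the fixed light wooden bench rack: plank 190 mm long (y), 90 mm wide (x), 18 mm thick, its top 80 mm above the bench. The hole, 26 mm in diameter, goes through and is free below. It lies 42 mm from the plank's middle towards -y; an awl with a handle 50 mm high stands in a second hole 85 mm away towards +y. z up.
Things that resemble listed ones, but are neither listed nor needed, are in the scene too. Several things look just like the part that bears rack_hole: the one meant starts farthest to the robot's right. Several things have the shape of the stop_bar; the one meant has the colours described above.

How it is judged:
By the outcome, as a careful person would: the job done as asked, in the order asked, and still so for the second after the job is handed in, with the robot touching nothing.
It also fails if it takes over 58 s, if anything falls off the work surface, if the arm or the gripper's body presses on something with over 40 N, if the wrist force passes 120 N, or if a joint passes its speed limit or range.

ROBOT

A 6-joint arm with a two-finger parallel gripper is mounted at the origin on the work surface. World frame = base frame: x ahead of the robot, y to its left, z up, the work surface at z = 0. Lengths are in m, angles in rad, forces in N, time in s.
With the tool pointing down it reaches from about 0.35 to 0.975 m from the base axis. Payload 4.9 kg.
Tool frame: the origin (TCP) lies midway between the tips of the shut fingers; the grasp point (between the pads) lies ctrl.grip_depth behind it (ctrl.grip_depth is the distance from the TCP to the grasp point, in m); y points along the fingers, z is the direction in which the jaws open and shut, and the axes are right-handed (so a half turn about y gives the same grasp; the last joint's range is limited). The gripper opens to 85 mm and grips with 20 to 120 N. Pads are 22 mm wide; open, the fingers measure 114 mm over their backs; the gripper's body (76 mm by 85 mm) begins 54 mm behind the grasp point. The pads swing forward as they close: fully open they stand 13 mm farther back than shut.
Start: joints at [1.133, 0.053, 1.613, -0, 1.476, -0.119], TCP at [0.196, 0.593, 0.231] pointing down, gripper open.
Joint ranges: [-3.01, 3.01], [-1.01, 2.22], [0.06, 2.58], [-1.02, 4.17], [0.09, 2.62], [-3.14, 3.14]. Speed limits (rad/s): [2.57, 2.57, 3.14, 3.14, 3.14, 3.14].

INTERFACE

Orientations are given as a rotation vector (axis times angle).
In Python, from station import ctrl gives the robot as it stands.
- The arm moves only by the tool jog_arm, never from a script. Its argument "moves" is a list of rows, each a list of 6 numbers: the shift along the tool's x, y, z in mm, then the turn, a rotation vector about the tool's x, y, z in rad. In form: [[x, y, z, wx, wy, wz], ...]. A call has 1 to 12 rows; each row shifts and turns the commanded pose from where the row before left it, along the tool's axes as they then stand; what a row does not reach is not made up. A row lasts 1/10 s, in which the tool goes at most 50 mm and 8.59 degrees, less where a joint would pass 70% of its speed; a pose out of reach is approached as far as the arm can. A call is refused whole if a number of a shift passes 50 or a number of a turn 0.15, either way. A call with a gripper value outside its range is refused whole. "grip" is the finger opening in mm, from 0 to 85.4, set as the call begins (left out, the last holds). The fingers move at their own pace and stop on an object; "grip_force" is the grip in N (left out, the last holds). Time passes only in rows, so rows that do not move let the fingers close. It gives the time, the measured TCP pose, the force and the opening at its end, in the units of the state.
- ctrl.get_obs(): the state, without advancing time (a new reading comes with each control period).
- ctrl.get_image(name): name is "side" or "top"; returns the picture (420x560x3 uint8, red, green, blue); there is no depth.
- ctrl.camera_params(name): a dict with "fx", "fy", "cx", "cy" (pixels), "D" ([k1, k2, p1, p2, k3] as OpenCV has them; the pictures are not rectified), "pose" (4x4, takes a point from camera to world coordinates). Camera axes: x right, y up, looking along -z (the intrinsics and any distortion apply to the point x, -y, -z); pixel columns grow to the right and rows downward; lengths in m; the calibration is good to about 2 mm. A picture is of the moment at which its call begins. camera_params takes no time and is no camera call.
- ctrl.finish_job(): hands the job in, once; it reports no verdict.
The state is a dict: "t": time; "q": joint angles; "dq": joint speeds; "effort": joint torques, N m; "tool_pos": TCP position; "tool_rot": TCP orientation; "contact_force": force on the tool from outside, world axes, zero at the start; "wrist_torque": the same for the moment, N m; "opening": finger opening in m.
Only numpy, scipy, OpenCV 4.12 (cv2) and the standard library are available. Lean on these libraries where they do the work, as an engineer would, in place of code of your own. Each camera call takes 0.05 s, during which the arm holds its last target. There are 200 camera calls.

## Working session

There is one attempt and no reset: what is moved stays moved. The work goes in short steps, Python scripts to look and compute and a tool call to move; the robot and the scene stay as the last step left them, time stands still between calls to the robot, and variables do not carry over. Pictures are saved under pics/ and viewed, about 8 in all and at most 12, crops included, and the job is handed in when it is done.

Besides the shell and the picture viewer there is one more tool, called after ">>>" in YAML: its name, and indented under it one key for each argument. jog_arm: Moves the arm, as the interface text tells. Its arguments: {"type":"object","properties":{"moves":{"type":"array","items":{"type":"array","items":{"type":"number"}}},"grip":{"type":"number"},"grip_force":{"type":"number"}},"required":["moves"]}

```bash
ls; mkdir -p pics; python3 - <<'E'
from station import ctrl
import cv2
o=ctrl.get_obs(); print(o, ctrl.grip_depth)
for n in("top","side"):
    cv2.imwrite(f"pics/{n}0.png",ctrl.get_image(n)[:,:,::-1]); p=ctrl.camera_params(n); print(p)
E
```

```text
pics
{'t': 0.0, 'q': array([ 1.13299847e+00,  5.33807767e-02,  1.61429441e+00, -4.81440311e-06,
        1.47598288e+00, -1.19000910e-01]), 'dq': array([ 0.00015379, -0.00072394,  0.00157648, -0.00024146, -0.00077445,
       -0.00036251]), 'effort': array([-1.51413307e-03, -3.93692958e+01, -3.70175385e+01, -2.24643218e-04,
        7.30826476e-03,  3.88840746e-06]), 'tool_pos': array([0.19562743, 0.59294331, 0.23004794]), 'tool_rot': array([-1.55826866,  0.25070252, -0.24981484]), 'contact_force': array([ 0.25457192, -0.52431645, -0.25188129]), 'wrist_torque': array([ 0.03189279,  0.07791113, -0.01230423]), 'opening': 0.08549690855760782} 0.0187
{'fx': 459.2822406474012, 'fy': 459.2822406474012, 'cx': 278.0461839015619, 'cy': 212.6211565291, 'D': array([-0.1573138,  0.       ,  0.       ,  0.       ,  0.       ]), 'pose': array([[-0.02818542,  0.98618199, -0.16325029,  0.35689743],
       [-0.99903428, -0.02228432,  0.03786705, -0.01132377],
       [ 0.03370588,  0.16415993,  0.98585771,  0.95083971],
       [ 0.        ,  0.        ,  0.        ,  1.        ]])}
{'fx': 427.42526229631693, 'fy': 427.42526229631693, 'cx': 279.84193169625775, 'cy': 210.86334641229186, 'D': array([0.02172785, 0.        , 0.        , 0.        , 0.        ]), 'pose': array([[-0.85923284,  0.39782972, -0.32163712,  0.26290514],
       [-0.51154804, -0.66059901,  0.54947934,  0.36872809],
       [ 0.00612605,  0.63666353,  0.77111738,  0.6852723 ],
       [ 0.        ,  0.        ,  0.        ,  1.        ]])}
```

View pics/top0.png

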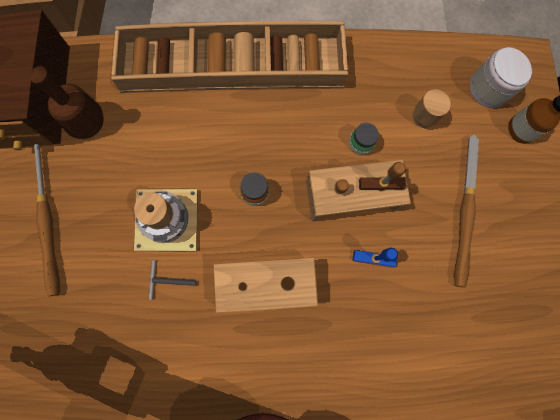

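View pics/side0.png

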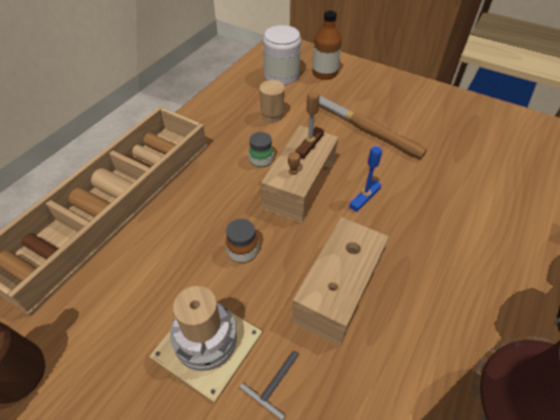

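The top view shows the right-hand rack at about (360,190) with the gauge (bar at (382,184), handle at (397,170)). The blank's bore is at about (151,208). In the side view the gauge handle is at (312,103) and the bore at (196,304). I'll zoom in on these.

```bash
cat > h.py <<'E'
from station import ctrl
import cv2, numpy as np
from scipy.optimize import least_squares
from scipy.spatial.transform import Rotation as R
P={n:ctrl.camera_params(n) for n in("top","side")}
def K(p): return np.array([[p['fx'],0,p['cx']],[0,p['fy'],p['cy']],[0,0,1]])
def proj(n,X):
    p=P[n];T=np.linalg.inv(p['pose']);X=np.atleast_2d(X)@T[:3,:3].T+T[:3,3]
    return cv2.projectPoints(X*[1,-1,-1],np.zeros(3),np.zeros(3),K(p),p['D'])[0][:,0]
def onz(n,uv,z):
    p=P[n];a=cv2.undistortPoints(np.array([[uv]],float),K(p),p['D'])[0,0]
    d=p['pose'][:3,:3]@[a[0],-a[1],-1];c=p['pose'][:3,3];return c+d*(z-c[2])/d[2]
def tri(t,s):
    f=lambda X:np.r_[proj("top",X)[0]-t,proj("side",X)[0]-s]
    r=least_squares(f,[.5,0,.1]);return r.x,r.fun
def crop(im,x,y,w,h,k=5): return cv2.resize(im[y:y+h,x:x+w],None,fx=k,fy=k,interpolation=cv2.INTER_CUBIC)
E
python3 - <<'E'
from h import *
t=cv2.imread("pics/top0.png");s=cv2.imread("pics/side0.png")
a=np.hstack([crop(t,335,152,80,60),crop(t,125,180,80,60)])
b=np.hstack([crop(s,270,87,80,60),crop(s,160,280,80,60)])
cv2.imwrite("pics/c0.png",np.vstack([a,b]))
E
```

```text
(no output)
```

View pics/c0.png

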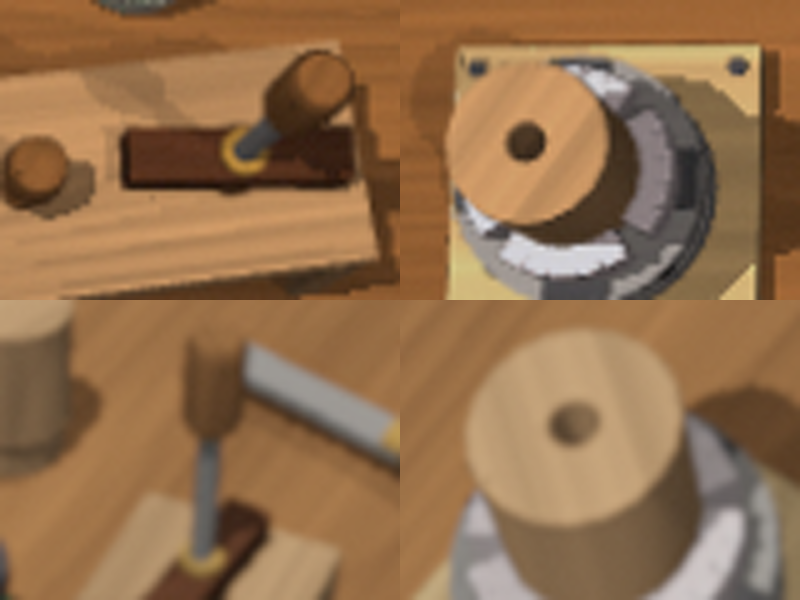

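```bash
python3 - <<'E'
from h import *
T=lambda x,y,ox,oy:np.array([ox+(x+.5)/5-.5,oy+(y+.5)/5-.5])
bt,bs=T(126.5,141.5,125,180),T(175,124,160,280)
print("bore",onz("top",bt,.145),onz("side",bs,.145),tri(bt,bs))
ht=T(325,81,335,152);hs=T(216,36,270,87)
print("htop",tri(ht,hs),onz("top",ht,.209),onz("side",hs,.209))
# boss top z=.102
Bt,Bs=T(243,150,335,152),T(203,260,270,87)
print("boss",onz("top",Bt,.102),onz("side",Bs,.102),tri(Bt,Bs))
# bar top corners z=.098
for c in [(121,133),(124,184),(352,128),(352,182)]: print("bar",onz("top",T(*c,335,152),.098))
for c in [(-1,70),(340,40),(380,262),(60,298)]: print("plank",onz("top",T(*c,335,152),.08))
print("awl",onz("top",T(37,165,335,152),.13))
o=ctrl.get_obs();M=R.from_rotvec(o['tool_rot']).as_matrix();print(M)
E
```

```text
bore [0.50407329 0.18671217 0.145     ] [0.50344654 0.18889558 0.145     ] (array([0.50491072, 0.18767797, 0.14144031]), array([-0.04793623, -0.10149779,  0.08356547,  0.02207961]))
htop (array([ 0.5543112 , -0.24982345,  0.20583991]), array([-0.22223298, -0.59270227,  0.67312514,  0.16918404])) [ 0.55242702 -0.24911858  0.209     ] [ 0.5537118  -0.24556215  0.209     ]
boss [ 0.55351637 -0.24855879  0.102     ] [ 0.55129004 -0.24468501  0.102     ] (array([ 0.55435141, -0.25014439,  0.09673125]), array([ 0.07053859,  0.19251862, -0.2125866 , -0.05316251]))
bar [ 0.56193381 -0.20192416  0.098     ]
bar [ 0.54177327 -0.20186726  0.098     ]
bar [ 0.56262074 -0.2940898   0.098     ]
bar [ 0.54104874 -0.29234748  0.098     ]
plank [ 0.59261017 -0.15865925  0.08      ]
plank [ 0.60337689 -0.29810006  0.08      ]
plank [ 0.51244228 -0.30722915  0.08      ]
plank [ 0.50088921 -0.17796184  0.08      ]
awl [ 0.54260383 -0.16250573  0.13      ]
[[ 9.49607290e-01 -8.07864271e-04  3.13441131e-01]
 [-3.13442080e-01 -1.67771781e-03  9.49605838e-01]
 [-2.41286858e-04 -9.99998266e-01 -1.84639172e-03]]
```

>>> jog_arm:
  moves:
    - [0, -10, 0, 0, -0.08, 0]
    - [0, -10, 0, 0, -0.08, 0]
    - [0, -10, 0, 0, -0.08, 0]
    - [0, -10, 0, 0, -0.079, 0]
    - [12, 0, -28, 0, 0, 0]
    - [17, 0, -40, 0, 0, 0]
    - [17, 0, -40, 0, 0, 0]
    - [17, 0, -40, 0, 0, 0]
    - [17, 0, -40, 0, 0, 0]
    - [17, 0, -40, 0, 0, 0]
    - [17, 0, -40, 0, 0, 0]
    - [17, 0, -40, 0, 0, 0]

```text
t: 1.3
tool_pos: [0.327, 0.2838, 0.2708]
tool_rot: [-1.571, -0.0, 0.001]
contact_force: [1.3, 0.4, 0.9]
opening: 0.0856
```

>>> jog_arm:
  moves:
    - [17, 0, -40, 0, 0, 0]
    - [17, 0, -40, 0, 0, 0]
    - [17, 0, -40, 0, 0, 0]
    - [17, 0, -40, 0, 0, 0]
    - [17, 0, -40, 0, 0, 0]
    - [17, 0, -40, 0, 0, 0]
    - [17, 0, -40, 0, 0, 0]
    - [17, 0, -40, 0, 0, 0]
    - [17, 0, -40, 0, 0, 0]
    - [17, 0, -40, 0, 0, 0]
    - [17, 0, -40, 0, 0, 0]
    - [10, 0, -20, 0, 0, 0]

```text
t: 2.5
tool_pos: [0.5243, -0.1774, 0.2704]
tool_rot: [-1.571, 0.003, -0.001]
contact_force: [-0.0, 0.2, 0.0]
opening: 0.0855
```

```bash
cat >> h.py <<'E'
def todo(x,y,z,yaw=0.):
    o=ctrl.get_obs();M=R.from_rotvec(o['tool_rot'])
    G=R.from_euler('z',yaw)*R.from_matrix([[1,0,0],[0,0,1],[0,-1,0]])
    print("t",o['t'],"pos",o['tool_pos'].round(4),"F",o['contact_force'].round(2),"Tq",o['wrist_torque'].round(2),"op",round(o['opening'],4))
    print("shift mm",(M.inv().apply(np.array([x,y,z])-o['tool_pos'])*1e3).round(1),"turn",(M.inv()*G).as_rotvec().round(4))
E
python3 -c "
from h import *
todo(.5535,-.2485,.235)"
```

```text
t 2.5 pos [ 0.5243 -0.1774  0.2704] F [-0.03  0.24  0.05] Tq [-0.04  0.02  0.01] op 0.0855
shift mm [ 29.4  35.3 -71.1] turn [ 0.0001 -0.0024 -0.0013]
```

>>> jog_arm:
  moves:
    - [10, 0, -24, 0, 0, 0]
    - [10, 0, -23, 0, 0, 0]
    - [8, 0, -20, 0, 0, 0]
    - [0, 10, 0, 0, 0, 0]
    - [0, 10, 0, 0, 0, 0]
    - [0, 10, 0, 0, 0, 0]
    - [0, 0, 0, 0, 0, 0]
    - [0, 0, 0, 0, 0, 0]

```text
t: 3.3
tool_pos: [0.5517, -0.2405, 0.2406]
tool_rot: [-1.57, -0.0, 0.002]
contact_force: [-0.2, 0.2, 0.3]
opening: 0.0851
```

```bash
python3 - <<'E'
from h import *
todo(.5535,-.2485,.171)
t=ctrl.get_image("top")[:,:,::-1];s=ctrl.get_image("side")[:,:,::-1]
cv2.imwrite("pics/c1.png",np.hstack([crop(t,350,100,100,110,4),crop(s,265,30,100,110,4)]))
E
```

```text
t 3.3 pos [ 0.5517 -0.2405  0.2406] F [-0.23  0.2   0.27] Tq [-0.04 -0.05  0.01] op 0.0851
shift mm [ 1.9 69.6 -8. ] turn [-0.0006  0.0011 -0.0009]
```

View pics/c1.png

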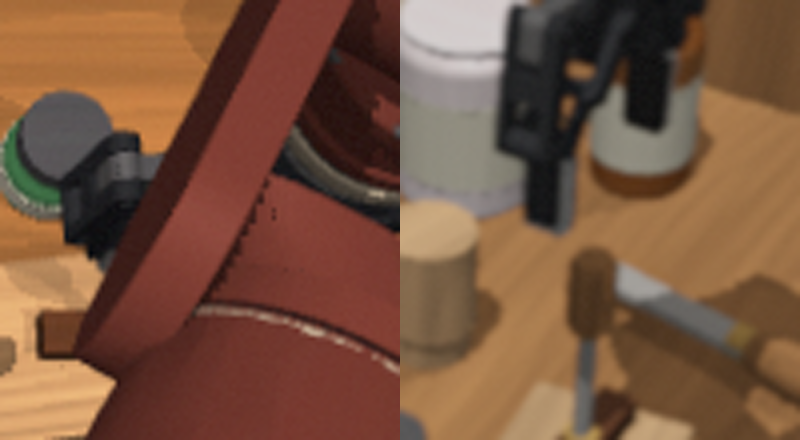

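The side view shows the fingers straddling the handle top (crop (592,255)) and clear of it; I'll go down.

>>> jog_arm:
  moves:
    - [2, 0, -4, 0, 0, 0]
    - [0, 0, -4, 0, 0, 0]
    - [0, 12, 0, 0, 0, 0]
    - [0, 15, 0, 0, 0, 0]
    - [0, 15, 0, 0, 0, 0]
    - [0, 15, 0, 0, 0, 0]
    - [0, 13, 0, 0, 0, 0]
    - [0, 0, 0, 0, 0, 0]
    - [0, 0, 0, 0, 0, 0]

```text
t: 4.3
tool_pos: [0.5539, -0.2493, 0.1708]
tool_rot: [-1.57, 0.0, 0.001]
contact_force: [-0.6, -0.0, -0.0]
opening: 0.0851
```

```bash
python3 - <<'E'
from h import *
todo(.5535,-.2485,.171)
E
```

```text
t 4.3 pos [ 0.5539 -0.2493  0.1708] F [-0.58 -0.01 -0.04] Tq [ 0.   -0.03 -0.01] op 0.0851
shift mm [-0.4 -0.2  0.8] turn [-0.0004  0.0003 -0.0007]
```

>>> jog_arm:
  moves:
    - [0, 0, 0, 0, 0, 0]
    - [0, 0, 0, 0, 0, 0]
    - [0, 0, 0, 0, 0, 0]
    - [0, 0, 0, 0, 0, 0]
    - [0, 0, 0, 0, 0, 0]
    - [0, 0, 0, 0, 0, 0]
    - [0, 0, 0, 0, 0, 0]
    - [0, 0, 0, 0, 0, 0]
  grip: 15
  grip_force: 50

```text
t: 5.1
tool_pos: [0.5542, -0.2495, 0.1717]
tool_rot: [-1.571, -0.001, -0.0]
contact_force: [-0.0, 0.3, 2.7]
opening: 0.0229
```

```bash
python3 - <<'E'
from h import *
todo(.5535,-.2485,.25)
E
```

```text
t 5.1 pos [ 0.5542 -0.2495  0.1717] F [-0.01  0.27  2.7 ] Tq [-0.02  0.04 -0.02] op 0.0229
shift mm [ -0.7 -78.3   1. ] turn [0.0003 0.0002 0.0005]
```

>>> jog_arm:
  moves:
    - [0, -5, 0, 0, 0, 0]
    - [0, -12, 0, 0, 0, 0]
    - [0, -15, 0, 0, 0, 0]
    - [0, -15, 0, 0, 0, 0]
    - [0, -15, 0, 0, 0, 0]
    - [0, -15, 0, 0, 0, 0]
    - [0, -15, 0, 0, 0, 0]
    - [0, -15, 0, 0, 0, 0]
    - [0, -13, 0, 0, 0, 0]
    - [0, 0, 0, 0, 0, 0]
    - [0, 0, 0, 0, 0, 0]

```text
t: 6.2
tool_pos: [0.554, -0.2494, 0.2914]
tool_rot: [-1.571, -0.0, 0.0]
contact_force: [-0.4, 0.1, -1.6]
opening: 0.0227
```

```bash
python3 - <<'E'
from h import *
todo(.504,.1875,.29)
E
```

```text
t 6.2 pos [ 0.554  -0.2494  0.2914] F [-0.42  0.08 -1.65] Tq [ 0.01  0.02 -0.05] op 0.0227
shift mm [-50.    1.4 437. ] turn [0.0001 0.0002 0.0001]
```

>>> jog_arm:
  moves:
    - [-2, 0, 17, 0, 0, 0]
    - [-4, 0, 38, 0, 0, 0]
    - [-4, 0, 38, 0, 0, 0]
    - [-5, 0, 38, 0, 0, 0]
    - [-5, 0, 38, 0, 0, 0]
    - [-5, 0, 38, 0, 0, 0]
    - [-5, 0, 38, 0, 0, 0]
    - [-5, 0, 38, 0, 0, 0]
    - [-4, 0, 38, 0, 0, 0]
    - [-4, 0, 38, 0, 0, 0]
    - [-4, 0, 38, 0, 0, 0]
    - [-2, 0, 25, 0, 0, 0]

```text
t: 7.4
tool_pos: [0.5031, 0.1754, 0.29]
tool_rot: [-1.57, -0.0, 0.004]
contact_force: [0.5, 0.1, -1.4]
opening: 0.023
```

>>> jog_arm:
  moves:
    - [-1, 0, 15, 0, 0, 0]
    - [0, 0, 0, 0, 0, 0]
    - [0, 0, 0, 0, 0, 0]
    - [0, 0, 0, 0, 0, 0]

```text
t: 7.8
tool_pos: [0.504, 0.1866, 0.291]
tool_rot: [-1.571, 0.001, -0.001]
contact_force: [-0.5, 0.1, -2.6]
opening: 0.0226
```

```bash
python3 - <<'E'
from h import *
todo(.504,.1875,.28)
t=ctrl.get_image("top")[:,:,::-1];s=ctrl.get_image("side")[:,:,::-1]
cv2.imwrite("pics/t2.png",t);cv2.imwrite("pics/s2.png",s)
cv2.imwrite("pics/c2.png",np.hstack([crop(t,100,150,100,110,4),crop(s,145,210,100,110,4)]))
E
```

```text
t 7.8 pos [0.504  0.1866 0.291 ] F [-0.45  0.07 -2.56] Tq [-0.02 -0.03 -0.02] op 0.0226
shift mm [-0.  11.   0.9] turn [ 0.0005 -0.0011 -0.0004]
```

View pics/c2.png

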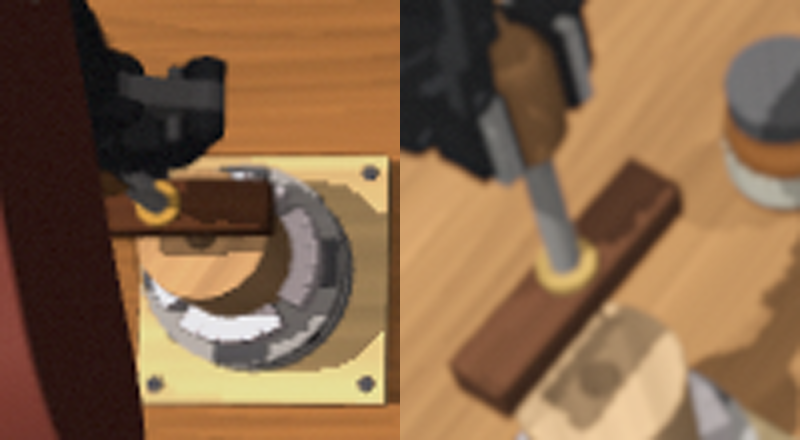

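Both views show the gauge hanging over the bore. The boss is at about crop (157,203) in the top view and (567,266) in the side view. I'll lower 22 mm and compare the axis positions there.

>>> jog_arm:
  moves:
    - [0, 6, 1, 0, 0, 0]
    - [0, 8, 0, 0, 0, 0]
    - [0, 8, 0, 0, 0, 0]
    - [0, 0, 0, 0, 0, 0]
    - [0, 0, 0, 0, 0, 0]

```text
t: 8.4
tool_pos: [0.5037, 0.1885, 0.2686]
tool_rot: [-1.571, 0.001, 0.001]
contact_force: [0.7, -0.4, -0.5]
opening: 0.0228
```

```bash
python3 - <<'E'
from h import *
todo(.504,.1875,.26)
T=lambda x,y,ox,oy:np.array([ox+(x+.5)/4-.5,oy+(y+.5)/4-.5])
print(onz("top",T(157,203,100,150),.2213),onz("side",T(167,266,145,210),.2213), "pose then .504 .1866")
t=ctrl.get_image("top")[:,:,::-1];s=ctrl.get_image("side")[:,:,::-1]
cv2.imwrite("pics/c3.png",np.hstack([crop(t,110,170,65,75,6),crop(s,155,235,65,75,6)]))
E
```

```text
t 8.4 pos [0.5037 0.1885 0.2686] F [ 0.71 -0.38 -0.53] Tq [-0.02  0.02 -0.03] op 0.0228
shift mm [ 0.3  8.6 -1. ] turn [ 0.0003  0.0002 -0.0011]
[0.50299681 0.1864505  0.2213    ] [0.50227282 0.18886234 0.2213    ] pose then .504 .1866
```

View pics/c3.png

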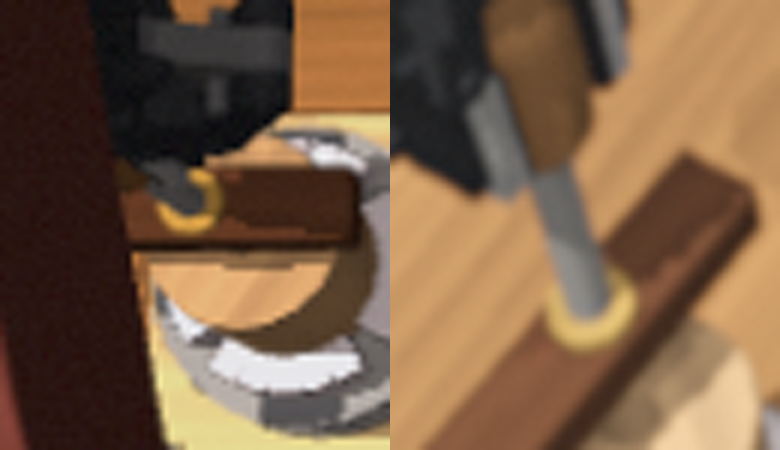

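```bash
python3 - <<'E'
from h import *
T=lambda x,y,ox,oy:np.array([ox+(x+.5)/6-.5,oy+(y+.5)/6-.5])
print(onz("top",T(190,201,110,170),.199),onz("side",T(202,308,155,235),.199))
E
```

```text
[0.50274418 0.18832843 0.199     ] [0.50257347 0.19037803 0.199     ]
```

Two independent comparisons agree: the bore lies at a TCP position of about (0.5049, 0.1869).

>>> jog_arm:
  moves:
    - [1.2, 0, -1.6, 0, 0, 0]
    - [0, 5, 0, 0, 0, 0]
    - [0, 5, 0, 0, 0, 0]
    - [0, 0, 0, 0, 0, 0]
    - [0, 0, 0, 0, 0, 0]
    - [0, 0, 0, 0, 0, 0]

```text
t: 9.1
tool_pos: [0.5052, 0.187, 0.2594]
tool_rot: [-1.571, -0.0, 0.0]
contact_force: [-0.4, 1.0, -1.7]
opening: 0.0231
```

```bash
python3 - <<'E'
from h import *
todo(.5049,.1869,.245)
E
```

```text
t 9.1 pos [0.5052 0.187  0.2594] F [-0.43  1.   -1.73] Tq [-0.01  0.05  0.02] op 0.0231
shift mm [-0.3 14.4 -0.1] turn [-0.      0.0003  0.0001]
```

>>> jog_arm:
  moves:
    - [0, 3, 0, 0, 0, 0]
    - [0, 3, 0, 0, 0, 0]
    - [0, 3, 0, 0, 0, 0]
    - [0, 2, 0, 0, 0, 0]
    - [0, 2, 0, 0, 0, 0]
    - [0, 0, 0, 0, 0, 0]
    - [0, 0, 0, 0, 0, 0]

```text
t: 9.8
tool_pos: [0.5052, 0.187, 0.2463]
tool_rot: [-1.571, -0.0, 0.0]
contact_force: [-0.4, 1.2, -1.0]
opening: 0.023
```

>>> jog_arm:
  moves:
    - [0, 1.5, 0, 0, 0, 0]
    - [0, 1.5, 0, 0, 0, 0]
    - [0, 1, 0, 0, 0, 0]
    - [0, 1, 0, 0, 0, 0]
    - [0, 0, 0, 0, 0, 0]

```text
t: 10.3
tool_pos: [0.505, 0.1869, 0.241]
tool_rot: [-1.571, 0.0, 0.001]
contact_force: [-0.7, -0.5, -1.8]
opening: 0.0229
```

No rim contact down to 0.241, so the tip is inside the bore. The bar should meet the rim near 0.237.

>>> jog_arm:
  moves:
    - [0, 1.5, 0, 0, 0, 0]
    - [0, 1.5, 0, 0, 0, 0]
    - [0, 1.5, 0, 0, 0, 0]
    - [0, 1.5, 0, 0, 0, 0]
    - [0, 1.5, 0, 0, 0, 0]
    - [0, 0, 0, 0, 0, 0]

```text
t: 10.9
tool_pos: [0.5054, 0.187, 0.2346]
tool_rot: [-1.571, -0.001, -0.001]
contact_force: [-0.7, -0.7, 3.3]
opening: 0.0229
```

```bash
python3 - <<'E'
from h import *
todo(.5049,.1869,.22)
t=ctrl.get_image("top")[:,:,::-1];s=ctrl.get_image("side")[:,:,::-1]
cv2.imwrite("pics/c4.png",np.hstack([crop(t,110,170,65,75,6),crop(s,155,245,65,75,6)]))
E
```

```text
t 10.9 pos [0.5054 0.187  0.2346] F [-0.73 -0.73  3.29] Tq [-0.15  0.29  0.01] op 0.0229
shift mm [-0.6 14.6 -0.1] turn [-0.0002  0.0002  0.001 ]
```

View pics/c4.png

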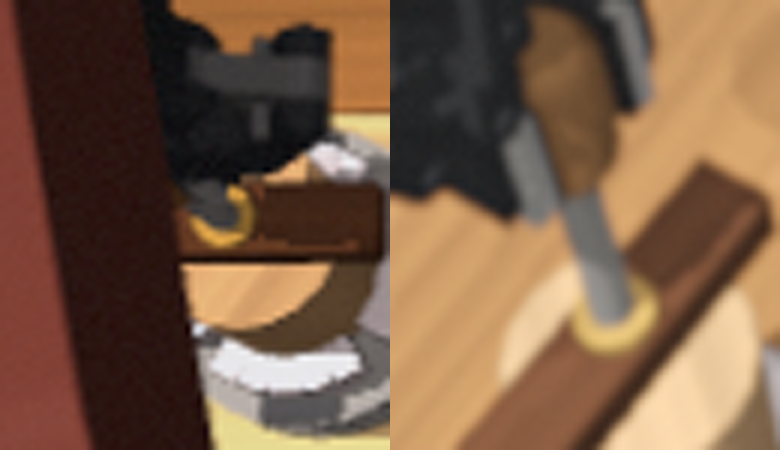

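The bar now lies on the rim, with about 5 N of sliding force. The bottom can't come before a TCP height of about 0.217.

>>> jog_arm:
  moves:
    - [0, 2, 0, 0, 0, 0]
    - [0, 2, 0, 0, 0, 0]
    - [0, 2, 0, 0, 0, 0]
    - [0, 2, 0, 0, 0, 0]
    - [0, 2, 0, 0, 0, 0]
    - [0, 2, 0, 0, 0, 0]
    - [0, 1, 0, 0, 0, 0]
    - [0, 0, 0, 0, 0, 0]

```text
t: 11.8
tool_pos: [0.5051, 0.1871, 0.2204]
tool_rot: [-1.571, -0.0, 0.0]
contact_force: [-1.0, 1.7, 3.4]
opening: 0.0227
```

>>> jog_arm:
  moves:
    - [0, 1, 0, 0, 0, 0]
    - [0, 1, 0, 0, 0, 0]
    - [0, 1, 0, 0, 0, 0]

```text
t: 12.1
tool_pos: [0.5052, 0.187, 0.2179]
tool_rot: [-1.571, -0.0, 0.0]
contact_force: [-0.2, 0.7, 3.6]
opening: 0.0228
```

>>> jog_arm:
  moves:
    - [0, 1, 0, 0, 0, 0]
    - [0, 1, 0, 0, 0, 0]

```text
t: 12.3
tool_pos: [0.5052, 0.187, 0.2158]
tool_rot: [-1.571, -0.0, 0.0]
contact_force: [-0.8, 1.0, 4.4]
opening: 0.0227
```

>>> jog_arm:
  moves:
    - [0, 1, 0, 0, 0, 0]
    - [0, 1, 0, 0, 0, 0]

```text
t: 12.5
tool_pos: [0.5052, 0.187, 0.2138]
tool_rot: [-1.571, -0.0, 0.0]
contact_force: [-1.1, 1.2, 4.1]
opening: 0.0228
```

>>> jog_arm:
  moves:
    - [0, 1, 0, 0, 0, 0]
    - [0, 1, 0, 0, 0, 0]

```text
t: 12.7
tool_pos: [0.5052, 0.187, 0.2117]
tool_rot: [-1.571, -0.0, 0.0]
contact_force: [-0.0, 1.7, 4.8]
opening: 0.0228
```

>>> jog_arm:
  moves:
    - [0, 1, 0, 0, 0, 0]
    - [0, 1, 0, 0, 0, 0]

```text
t: 12.9
tool_pos: [0.5052, 0.187, 0.2098]
tool_rot: [-1.571, -0.0, 0.0]
contact_force: [-0.7, 1.3, 4.0]
opening: 0.0228
```

>>> jog_arm:
  moves:
    - [0, 1, 0, 0, 0, 0]
    - [0, 1, 0, 0, 0, 0]

```text
t: 13.1
tool_pos: [0.5052, 0.187, 0.2077]
tool_rot: [-1.571, -0.0, 0.0]
contact_force: [0.5, 2.0, 4.1]
opening: 0.023
```

>>> jog_arm:
  moves:
    - [0, 1, 0, 0, 0, 0]
    - [0, 1, 0, 0, 0, 0]

```text
t: 13.3
tool_pos: [0.5052, 0.187, 0.2057]
tool_rot: [-1.571, -0.0, 0.0]
contact_force: [-0.5, 1.2, 4.6]
opening: 0.0228
```

>>> jog_arm:
  moves:
    - [0, 1, 0, 0, 0, 0]
    - [0, 1, 0, 0, 0, 0]

```text
t: 13.5
tool_pos: [0.5052, 0.187, 0.2037]
tool_rot: [-1.571, -0.0, 0.0]
contact_force: [0.6, 2.3, 4.5]
opening: 0.0227
```

>>> jog_arm:
  moves:
    - [0, 1, 0, 0, 0, 0]
    - [0, 1, 0, 0, 0, 0]

```text
t: 13.7
tool_pos: [0.5052, 0.187, 0.2017]
tool_rot: [-1.571, -0.0, 0.0]
contact_force: [0.5, 2.5, 4.6]
opening: 0.023
```

>>> jog_arm:
  moves:
    - [0, 1, 0, 0, 0, 0]
    - [0, 1, 0, 0, 0, 0]

```text
t: 13.9
tool_pos: [0.5052, 0.187, 0.1997]
tool_rot: [-1.571, -0.0, 0.0]
contact_force: [-0.9, 0.7, 4.8]
opening: 0.023
```

>>> jog_arm:
  moves:
    - [0, 1, 0, 0, 0, 0]
    - [0, 1, 0, 0, 0, 0]

```text
t: 14.1
tool_pos: [0.5052, 0.187, 0.1977]
tool_rot: [-1.571, -0.0, 0.0]
contact_force: [-0.9, 1.8, 5.2]
opening: 0.0226
```

>>> jog_arm:
  moves:
    - [0, 1, 0, 0, 0, 0]
    - [0, 1, 0, 0, 0, 0]

```text
t: 14.3
tool_pos: [0.5052, 0.187, 0.1957]
tool_rot: [-1.571, -0.0, 0.0]
contact_force: [-0.6, 2.7, 4.6]
opening: 0.0227
```

>>> jog_arm:
  moves:
    - [0, 1, 0, 0, 0, 0]
    - [0, 1, 0, 0, 0, 0]

```text
t: 14.5
tool_pos: [0.5052, 0.187, 0.1937]
tool_rot: [-1.571, -0.0, 0.0]
contact_force: [-0.7, 2.6, 5.0]
opening: 0.0228
```

>>> jog_arm:
  moves:
    - [0, 1, 0, 0, 0, 0]
    - [0, 1, 0, 0, 0, 0]

```text
t: 14.7
tool_pos: [0.5055, 0.187, 0.193]
tool_rot: [-1.571, -0.001, -0.001]
contact_force: [-1.6, 2.6, 11.5]
opening: 0.0228
```

Bottomed: the force rose from 5 to 11.5 N while the motion stopped at 0.193. Holding here.

>>> jog_arm:
  moves:
    - [0, 0, 0, 0, 0, 0]
    - [0, 0, 0, 0, 0, 0]

```text
t: 14.9
tool_pos: [0.5055, 0.187, 0.193]
tool_rot: [-1.571, -0.001, -0.001]
contact_force: [-2.2, 1.0, 8.4]
opening: 0.0227
```

```bash
python3 - <<'E'
from h import *
todo(.5052,.187,.193)
t=ctrl.get_image("top")[:,:,::-1];s=ctrl.get_image("side")[:,:,::-1]
cv2.imwrite("pics/c5.png",np.hstack([crop(t,110,170,65,75,6),crop(s,155,245,65,75,6)]))
E
```

```text
t 14.9 pos [0.5055 0.187  0.193 ] F [-2.21  0.96  8.43] Tq [ 0.32  0.31 -0.04] op 0.0227
shift mm [-0.3 -0.   0. ] turn [-0.0001  0.0001  0.0009]
```

View pics/c5.png

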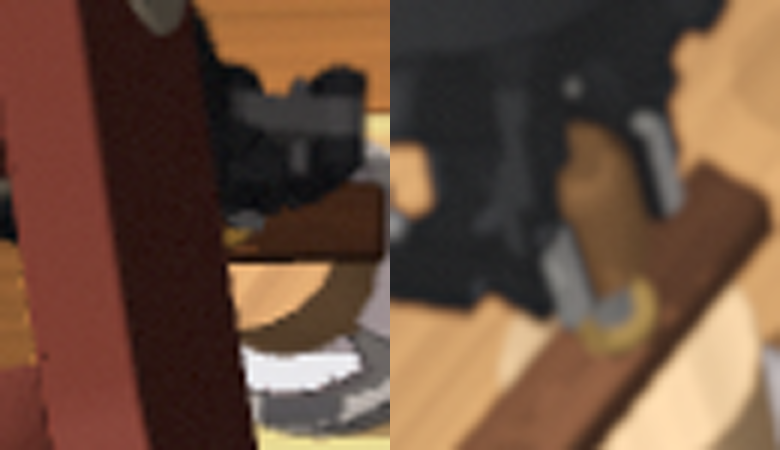

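The bar is still flat on the rim and the rod is pushed in. I'll add a tiny push and hold for over 1 s.

>>> jog_arm:
  moves:
    - [0, 0.4, 0, 0, 0, 0]
    - [0, 0, 0, 0, 0, 0]
    - [0, 0, 0, 0, 0, 0]
    - [0, 0, 0, 0, 0, 0]
    - [0, 0, 0, 0, 0, 0]
    - [0, 0, 0, 0, 0, 0]
    - [0, 0, 0, 0, 0, 0]
    - [0, 0, 0, 0, 0, 0]

```text
t: 15.8
tool_pos: [0.5056, 0.187, 0.193]
tool_rot: [-1.571, -0.001, -0.001]
contact_force: [-2.1, 1.6, 9.2]
opening: 0.0225
```

>>> jog_arm:
  moves:
    - [0, 0, 0, 0, 0, 0]
    - [0, 0, 0, 0, 0, 0]
    - [0, 0, 0, 0, 0, 0]
    - [0, 0, 0, 0, 0, 0]
    - [0, 0, 0, 0, 0, 0]
    - [0, 0, 0, 0, 0, 0]
    - [0, 0, 0, 0, 0, 0]

```text
t: 16.5
tool_pos: [0.5056, 0.187, 0.193]
tool_rot: [-1.571, -0.001, -0.001]
contact_force: [-2.5, 1.9, 10.3]
opening: 0.0226
```

Held for 1.6 s with a steady 9–10 N and no movement. Now lifting straight out.

>>> jog_arm:
  moves:
    - [0, -3, 0, 0, 0, 0]
    - [0, -6, 0, 0, 0, 0]
    - [0, -10, 0, 0, 0, 0]
    - [0, -10, 0, 0, 0, 0]
    - [0, -10, 0, 0, 0, 0]
    - [0, -10, 0, 0, 0, 0]
    - [0, -10, 0, 0, 0, 0]
    - [0, -12, 0, 0, 0, 0]
    - [0, -15, 0, 0, 0, 0]
    - [0, -15, 0, 0, 0, 0]
    - [0, -12, 0, 0, 0, 0]
    - [0, -5, 0, 0, 0, 0]

```text
t: 17.7
tool_pos: [0.5058, 0.1871, 0.3118]
tool_rot: [-1.57, -0.003, -0.002]
contact_force: [0.4, 0.3, -1.2]
opening: 0.0229
```

```bash
python3 - <<'E'
from h import *
todo(.554,-.2495,.31)
s=ctrl.get_image("side")[:,:,::-1]
cv2.imwrite("pics/c6.png",crop(s,100,130,150,190,3))
E
```

```text
t 17.7 pos [0.5058 0.1871 0.3118] F [ 0.43  0.26 -1.21] Tq [ 0.04 -0.03 -0.02] op 0.0229
shift mm [  48.     1.7 -436.6] turn [-0.0007  0.0003  0.003 ]
```

View pics/c6.png

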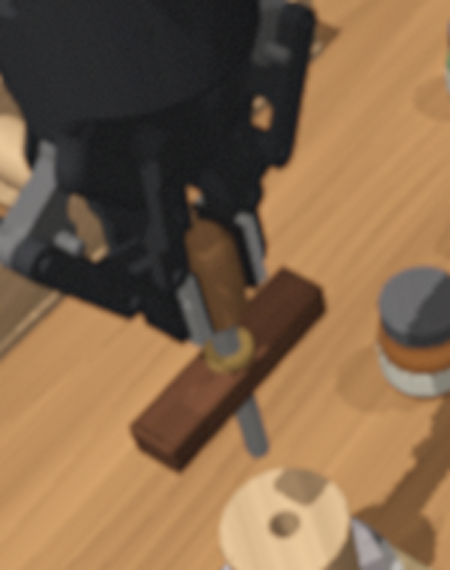

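The gauge is out, with the rod standing well out below the bar. Moving back over the rack.

>>> jog_arm:
  moves:
    - [2, 0, -17, 0, 0, 0]
    - [4, 0, -38, 0, 0, 0]
    - [4, 0, -38, 0, 0, 0]
    - [4, 0, -38, 0, 0, 0]
    - [4, 0, -38, 0, 0, 0]
    - [5, 0, -38, 0, 0, 0]
    - [5, 0, -38, 0, 0, 0]
    - [5, 0, -38, 0, 0, 0]
    - [5, 0, -38, 0, 0, 0]
    - [4, 0, -38, 0, 0, 0]
    - [4, 0, -38, 0, 0, 0]
    - [2, 0, -25, 0, 0, 0]

```text
t: 18.95
tool_pos: [0.5528, -0.2374, 0.3083]
tool_rot: [-1.57, 0.002, 0.0]
contact_force: [0.7, 0.6, -1.3]
opening: 0.0231
```

>>> jog_arm:
  moves:
    - [0, 0, -15, 0, 0, 0]
    - [0, 0, 0, 0, 0, 0]
    - [0, 0, 0, 0, 0, 0]
    - [0, 0, 0, 0, 0, 0]

```text
t: 19.35
tool_pos: [0.5533, -0.2487, 0.3095]
tool_rot: [-1.57, -0.001, 0.001]
contact_force: [-0.8, -0.6, -2.0]
opening: 0.0229
```

```bash
python3 - <<'E'
from h import *
todo(.554,-.2495,.235)
E
```

```text
t 19.35 pos [ 0.5533 -0.2487  0.3095] F [-0.78 -0.59 -2.03] Tq [ 0.06 -0.01  0.  ] op 0.0229
shift mm [ 0.7 74.5 -0.8] turn [-0.0005  0.0017  0.0001]
```

The plank corners put the rack hole at about (0.554, -0.250), which agrees with the grasp point. Bar contact is expected at a TCP height of about 0.128.

>>> jog_arm:
  moves:
    - [0.7, 5, -0.8, 0, 0, 0]
    - [0, 12, 0, 0, 0, 0]
    - [0, 15, 0, 0, 0, 0]
    - [0, 15, 0, 0, 0, 0]
    - [0, 15, 0, 0, 0, 0]
    - [0, 10, 0, 0, 0, 0]
    - [0, 3, 0, 0, 0, 0]
    - [0, 0, 0, 0, 0, 0]
    - [0, 0, 0, 0, 0, 0]

```text
t: 20.25
tool_pos: [0.5543, -0.2511, 0.2352]
tool_rot: [-1.571, -0.001, -0.001]
contact_force: [0.3, 0.0, -0.4]
opening: 0.0233
```

```bash
python3 - <<'E'
from h import *
todo(.554,-.2495,.134)
s=ctrl.get_image("side")[:,:,::-1]
cv2.imwrite("pics/c7.png",crop(s,240,50,130,160,3))
E
```

```text
t 20.25 pos [ 0.5543 -0.2511  0.2352] F [ 0.28  0.03 -0.37] Tq [-0.02 -0.07  0.03] op 0.0233
shift mm [ -0.5 101.2   1.7] turn [0.0007 0.0001 0.0011]
```

View pics/c7.png

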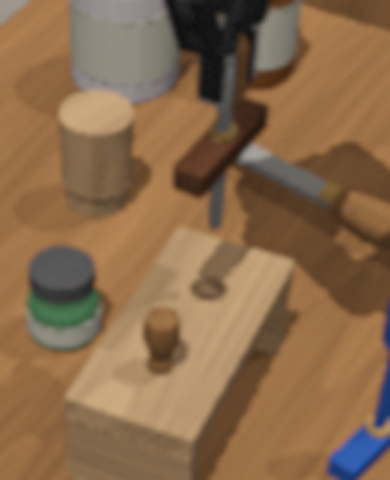

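The hole is at crop (208,289) and the rod tip at (216,224) above it. Lowering, with a correction of +1.5 mm in y.

```bash
python3 - <<'E'
from h import *
print(onz("side",[240+208.5/3-.5,50+289.5/3-.5],.08))
print(onz("side",[240+228.5/3-.5,50+131.5/3-.5],.102+.2352-.128))
E
```

```text
[ 0.55326082 -0.24588315  0.08      ]
[ 0.54969424 -0.24936016  0.2092    ]
```

>>> jog_arm:
  moves:
    - [-0.4, 5, 1.5, 0, 0, 0]
    - [0, 10, 0, 0, 0, 0]
    - [0, 10, 0, 0, 0, 0]
    - [0, 5, 0, 0, 0, 0]
    - [0, 0, 0, 0, 0, 0]

```text
t: 20.8
tool_pos: [0.5527, -0.2489, 0.2024]
tool_rot: [-1.569, 0.002, 0.002]
contact_force: [0.1, 1.0, -1.6]
opening: 0.0226
```

>>> jog_arm:
  moves:
    - [0.7, 10, 0, 0, 0, 0]
    - [0, 12, 0, 0, 0, 0]
    - [0, 12, 0, 0, 0, 0]
    - [0, 12, 0, 0, 0, 0]
    - [0, 10, 0, 0, 0, 0]
    - [0, 6, 0, 0, 0, 0]
    - [0, 2, 0, 0, 0, 0]
    - [0, 0, 0, 0, 0, 0]
    - [0, 0, 0, 0, 0, 0]

```text
t: 21.7
tool_pos: [0.5547, -0.2496, 0.1411]
tool_rot: [-1.571, -0.001, -0.001]
contact_force: [0.0, 0.2, -1.7]
opening: 0.0226
```

```bash
python3 - <<'E'
from h import *
todo(.554,-.2495,.128)
E
```

```text
t 21.7 pos [ 0.5547 -0.2496  0.1411] F [ 0.03  0.24 -1.67] Tq [-0.01  0.05 -0.07] op 0.0226
shift mm [-0.7 13.1  0.1] turn [0.0006 0.0002 0.001 ]
```

>>> jog_arm:
  moves:
    - [-0.5, 4, 0, 0, 0, 0]
    - [0, 3, 0, 0, 0, 0]
    - [0, 2, 0, 0, 0, 0]
    - [0, 0, 0, 0, 0, 0]
    - [0, 0, 0, 0, 0, 0]

```text
t: 22.2
tool_pos: [0.5537, -0.2493, 0.1313]
tool_rot: [-1.571, -0.0, 0.0]
contact_force: [0.4, 0.1, -1.9]
opening: 0.0231
```

>>> jog_arm:
  moves:
    - [0, 0.7, 0, 0, 0, 0]
    - [0, 0.7, 0, 0, 0, 0]
    - [0, 0, 0, 0, 0, 0]
    - [0, 0, 0, 0, 0, 0]

```text
t: 22.6
tool_pos: [0.5537, -0.2494, 0.13]
tool_rot: [-1.571, -0.0, 0.0]
contact_force: [-1.4, -0.4, -1.8]
opening: 0.0229
```

>>> jog_arm:
  moves:
    - [0, 0.5, 0, 0, 0, 0]
    - [0, 0.5, 0, 0, 0, 0]
    - [0, 0, 0, 0, 0, 0]

```text
t: 22.9
tool_pos: [0.5537, -0.2493, 0.1289]
tool_rot: [-1.571, -0.0, 0.0]
contact_force: [-0.7, -0.4, -1.9]
opening: 0.0228
```

>>> jog_arm:
  moves:
    - [0, 0.4, 0, 0, 0, 0]
    - [0, 0, 0, 0, 0, 0]

```text
t: 23.1
tool_pos: [0.5537, -0.2493, 0.1285]
tool_rot: [-1.571, -0.0, 0.0]
contact_force: [0.4, -0.2, -2.0]
opening: 0.0229
```

>>> jog_arm:
  moves:
    - [0, 0.4, 0, 0, 0, 0]
    - [0, 0, 0, 0, 0, 0]

```text
t: 23.3
tool_pos: [0.5538, -0.2493, 0.1283]
tool_rot: [-1.571, -0.0, 0.0]
contact_force: [-0.4, 0.9, -0.8]
opening: 0.0229
```

Contact has begun: the load came off by about 1.2 N and the descent stalled. Releasing.

>>> jog_arm:
  moves:
    - [0, 0, 0, 0, 0, 0]
    - [0, 0, 0, 0, 0, 0]
    - [0, 0, 0, 0, 0, 0]
    - [0, 0, 0, 0, 0, 0]
    - [0, 0, 0, 0, 0, 0]
    - [0, 0, 0, 0, 0, 0]
  grip: 55

```text
t: 23.9
tool_pos: [0.5538, -0.2494, 0.1283]
tool_rot: [-1.571, -0.0, 0.0]
contact_force: [-0.0, -0.4, 0.1]
opening: 0.0544
```

>>> jog_arm:
  moves:
    - [0, -5, 0, 0, 0, 0]
    - [0, -10, 0, 0, 0, 0]
    - [0, -15, 0, 0, 0, 0]
    - [0, -20, 0, 0, 0, 0]
    - [0, -20, 0, 0, 0, 0]
    - [0, -20, 0, 0, 0, 0]
    - [0, -20, 0, 0, 0, 0]
    - [0, -20, 0, 0, 0, 0]
    - [0, -10, 10, 0, 0, 0]
    - [0, 0, 30, 0, 0, 0]
    - [0, 0, 40, 0, 0, 0]
    - [0, 0, 40, 0, 0, 0]

```text
t: 25.1
tool_pos: [0.5535, -0.1278, 0.2689]
tool_rot: [-1.571, 0.0, -0.001]
contact_force: [1.2, 0.2, 0.8]
opening: 0.0551
```

>>> jog_arm:
  moves:
    - [0, 0, 40, 0, 0, 0]
    - [0, 0, 40, 0, 0, 0]
    - [0, 0, 40, 0, 0, 0]
    - [0, 0, 30, 0, 0, 0]
    - [0, 0, 0, 0, 0, 0]

```text
t: 25.6
tool_pos: [0.5532, 0.0244, 0.2688]
tool_rot: [-1.57, -0.005, 0.004]
contact_force: [-0.5, -0.5, 0.6]
opening: 0.0551
```

```bash
python3 - <<'E'
from h import *
t=ctrl.get_image("top")[:,:,::-1];s=ctrl.get_image("side")[:,:,::-1]
cv2.imwrite("pics/c8.png",np.hstack([crop(t,325,150,100,110,4),crop(s,255,90,100,110,4)]))
E
```

```text
(no output)
```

View pics/c8.png

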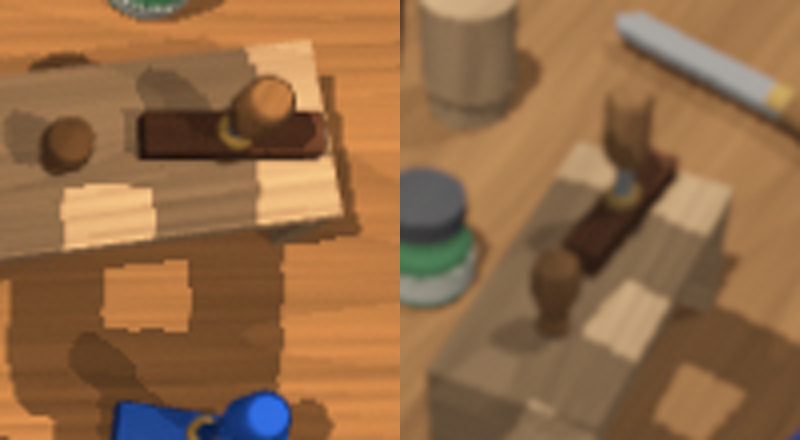

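The gauge hangs upright in its rack hole. The bar lies flat on the plank (top crop (230,135)) with the handle low above it, the awl is undisturbed and the gripper is clear. Handing in.

```bash
python3 -c "
from station import ctrl
print(ctrl.finish_job())"
```

```text
the job is handed in; nothing more can be done
None
```

I measured the bore, hung the gauge back in its rack hole, and handed the job in after about 26 s. `finish_job` gives no verdict, so what follows rests on my own checks.

- **Measuring:** I lowered the rod into the bore until the bar lay flat on the rim, then pushed it on against about 5 N of sliding force. It bottomed after about 43.5 mm of slide: the measured force rose to 11.5 N and the motion stopped. I held it there for 1.6 s at 8–10 N with no further movement, so I saw no sign of the tip digging in.
- **Returning:** I lifted it straight out and set it back on its stop bar. The first contact changed the load by only about 1 N, well under the 5 N needed to move the rod. The bar touched the rack within about 0.5 mm of the height I predicted, so the setting looks kept.
- **Last checks:** the final pictures show the gauge upright, the bar flat on the plank, the awl undisturbed and the gripper clear.
- **Disagreements:**
  - The two cameras differed by 2–4 mm in y. I placed the gauge over the bore by comparing the two within each camera, which cancels that offset.
  - One coarse side-view reading over the rack was 3 mm off in x. I went by the original grasp position there, because the hole has about 8 mm of clearance.

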